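Loosen the screen shaker's knurled nut and swing the clamp bar off

TASK

The stack of bean-grading screens on the shaker has to come out next. With a fingertip against the knurled rim of the clamp nut, roll the nut counter-clockwise two full turns (a little over does no harm, but fewer than three) so that its shoulder lifts out of the bar, then push the clamp bar sideways until it has swung right clear of the screen lid. Do not grip the nut or the bar, push nothing else about, and leave the nut on its rod.

Things in the scene. Friction and masses are not known exactly. Their poses are not given: they have to be found in the camera images.
- shaker: Table-top screen shaker, fixed: grey housing 260 x 260 x 100 mm, round deck, on it a stack of two steel screens and a pan, 157 mm across, with a flat lid. Origin: middle of its underside, on the table. x points away from its control panel, y to its left, z up. The clamp bar's pivot post stands 105 mm from the middle at own +y, the threaded rod with the clamp nut 105 mm at own -y.
- lid_centre (a point): Middle of the lid's flat top, 206 mm above the table; the lid is 155 mm across. The clamp bar crosses over it, its underside 8 mm above it.
- nut_top (a point): Centre of the steel clamp nut's top face, on its vertical axis. The nut is a disc 54 mm across over its 30 knurl ridges (2.2 mm proud, 5.3 mm apart), 22 mm high; tight, its underside lies on the clamp bar. It climbs 2.5 mm a turn. Its 12 mm rod stands 24 mm above this point when tight. z up; x points to a 6 mm dark dot drilled in the top, 14.5 mm off centre, and turns with the nut.
- clamp_nut (a joint): Turn of the clamp nut, rad: 0 tight, growing counter-clockwise from above (loosening), 12.57 is two full turns; starts within a tenth of a turn of tight. Friction 0.06 N m (2 to 3 N at the rim) keeps it where it is left. A shoulder under it sits 3.7 mm deep in a seat in the bar and blocks the bar until the nut has made about one and a half turns.
- bar_mid (a point): On the top face of the dark steel clamp bar, on its centre line half-way from pivot to nut, 226 mm above the table. The bar is 30 mm wide (38 mm at the slotted end) and 12 mm thick, 8 mm clear of the lid but for a 44 mm round rubber foot under this point. x points along the bar to its slotted end, z up, y is the way the bar swings open.
- pivot (a point): The bar's pivot axis, vertical, at the height of the bar's top face (226 mm above the table); 105 mm from bar_mid, 210 mm from the nut's axis. A screw head 23 mm across and 7 mm high stands on it.
- clamp_bar (a joint): Swing of the bar about its pivot, rad: 0 closed (slot around the rod), growing counter-clockwise from above, away from the control panel; from about 1.1 no part of it is over the lid; stop at 1.7. It stays where it is left; 1 to 2 N at its middle moves it. The slot is open on the trailing side, so the bar leaves the rod sideways.
- brush: Loose bystander: sieve brush 190 mm long lying on the table beside the shaker; origin on its underside.
- scoop: Loose bystander: small steel bean scoop, about 190 mm long and 37 mm high, lying behind the shaker; origin under it, near where the handle joins.
- jar: Loose bystander: amber glass sample jar with steel lid, 68 mm across and 95 mm high; origin at the centre of its underside.

How it is judged:
By the outcome, as a careful person would: the job done as asked, in the order asked, and still so for the second after the job is handed in, with the robot touching nothing.
It also fails if it takes over 64 s, if anything falls off the work surface, if the arm or the gripper's body presses on something with over 40 N, if the wrist force passes 120 N, or if a joint passes its speed limit or range.

ROBOT

A 6-joint arm with a two-finger parallel gripper is mounted at the origin on the work surface. World frame = base frame: x ahead of the robot, y to its left, z up, the work surface at z = 0. Lengths are in mm, angles in rad, forces in N, time in s.
With the tool pointing down it reaches from about 350 to 850 mm from the base axis. Payload 8.1 kg.
Tool frame: the origin (TCP) lies midway between the tips of the shut fingers; the grasp point (between the pads) lies 19 mm behind it (r.pinch_z is the distance from the TCP to the grasp point, in mm); z points along the fingers, y is the line along which they close (so a half turn about z gives the same grasp; the last joint's range is limited). The gripper opens to 85 mm and grips with 20 to 120 N. Pads are 22 mm wide; open, the fingers measure 114 mm over their backs; the gripper's body (76 mm by 85 mm) begins 54 mm behind the grasp point. The pads swing forward as they close: fully open they stand 13 mm farther back than shut.
Start: joints at [1.203, 0.13, 1.488, -0, 1.523, -0.085], TCP at [167.405, 576.178, 231.292] pointing down, gripper open.
Joint ranges: [-2.96, 2.96], [-0.89, 2.26], [0.02, 2.5], [-1.34, 4.48], [0, 2.73], [-2.66, 2.66]. Speed limits (rad/s): [2.39, 2.39, 2.79, 3.14, 3.14, 3.14].

INTERFACE

Orientations are given as a unit quaternion [x, y, z, w].
In Python, from bench import r, viewer gives the robot as it stands. The module is installed in compiled form; this text tells all that it offers.
- The arm moves only by the shell command python3 -m handwheel 'ROWS' [FORCE]. ROWS is text: rows parted by semicolons, each of 5 numbers parted by spaces: the closure in counts, from 0 (fully open) to 255 (shut), then the shift along the world's x, y, z scaled (see below), then the turn about the world's z scaled (see below). A call has 1 to 12 rows; each row shifts and turns the commanded pose from where the row before left it; what a row does not reach is not made up. The controller multiplies each number of a shift by 0.15 m and each number of a turn by 2 pi rad. A row lasts 1/8 s, in which the tool goes at most 62.5 mm and 10.7 degrees, less where a joint would pass 70% of its speed; a pose out of reach is approached as far as the arm can. A call with a number of a shift or a turn outside -1 to 1 is refused whole. A call with a gripper value outside its range is refused whole. The fingers move at their own pace and stop on an object; FORCE is the grip in N (left out, the last holds). Time passes only in rows, so rows that do not move let the fingers close. It gives the time, the measured TCP pose, the force, the opening and the grip force at its end, in the units of the state.
- r.state(): the state, without advancing time (a new reading comes with each control period).
- viewer.snapshot(name): name is "side" or "top" or "wrist"; returns a dict with "color" (420x560x3 uint8, red, green, blue), "camera_matrix" (3x3 intrinsics, pixels), "k1" (the pictures are not rectified: a ray, as slopes to the right and down, at radius r is drawn at 1 + k1 r^2 times it, then the intrinsics apply), "R" (3x3) and "t" (3): a world point X has camera coordinates R X + t; the wrist camera has in their place "hand_eye" (4x4, takes a point from camera to tool coordinates, whose origin is the TCP and whose axes are the flange's). Camera axes: x right, y down, z forward; pixel columns grow to the right and rows downward; lengths in mm; the calibration is good to about 2 mm. A picture is of the moment at which its call begins: read the wrist's pose just before it. There is no depth.
- r.hand_in(): hands the job in; it is judged then, once.
The state is a dict: "t": time; "q": joint angles; "dq": joint speeds; "joint_efforts": joint torques, N m; "position": TCP position; "tool_rot": TCP orientation; "wrist_force": force on the tool from outside, world axes, zero at the start; "wrist_torque": the same for the moment, N m; "gripper_width": finger opening in mm; "gripper_force": force on a finger pad.
Only numpy, scipy, OpenCV 4.12 (cv2) and the standard library are available. Lean on these libraries where they do the work, as an engineer would, in place of code of your own. Each camera call takes 0.05 s, during which the arm holds its last target. There are 200 camera calls.

## Working session

There is one attempt and no reset: what is moved stays moved. The work goes in short steps, Python scripts to look and compute and a shell command to move; the robot and the scene stay as the last step left them, time stands still between calls to the robot, and variables do not carry over. Pictures are saved under pics/ and viewed, at most 10 in all, crops included, and the job is handed in when it is done.

```bash
mkdir -p pics; cat > h.py <<'E'
import numpy as np,cv2
from bench import r,viewer
def snap(n,f=None):
    s=viewer.snapshot(n)
    if f: cv2.imwrite('pics/'+f,s['color'][:,:,::-1])
    return s
def ray(s,u,v):
    K=s['camera_matrix'];d=np.array([(u-K[0,2])/K[0,0],(v-K[1,2])/K[1,1]])
    x=d.copy()
    for _ in range(20): x=d/(1+s['k1']*(x@x))
    R,t=np.array(s['R']),np.array(s['t']);return -R.T@t,R.T@np.array([x[0],x[1],1])
def onz(s,u,v,z):
    o,d=ray(s,u,v);return o+d*(z-o[2])/d[2]
def proj(s,X):
    c=np.array(s['R'])@np.array(X)+s['t'];x=c[:2]/c[2];x=x*(1+s['k1']*(x@x));K=s['camera_matrix']
    return K[0,0]*x[0]+K[0,2],K[1,1]*x[1]+K[1,2]
E
python3 - <<'E'
from h import *
for n in('top','side'):
    s=snap(n,n+'0.png');print(n,s['camera_matrix'].tolist(),s['k1'],np.round(-s['R'].T@s['t']))
print(r.state())
E
```

```text
top [[461.26878565134814, 0.0, 276.3185624534322], [0.0, 461.26878565134814, 207.1134544199229], [0.0, 0.0, 1.0]] -0.15099604989820192 [ 425.   44. 1104.]
side [[378.9462863326841, 0.0, 283.5455661736318], [0.0, 378.9462863326841, 216.93100896998766], [0.0, 0.0, 1.0]] -0.07475845609694312 [ 197. -297.  798.]
{'t': 0.1, 'q': array([ 1.20261185e+00,  1.31105638e-01,  1.48918098e+00,  8.21280672e-06,
        1.52298395e+00, -8.53864478e-02]), 'dq': array([ 0.00064633, -0.00125178, -0.00267726,  0.0015973 , -0.0012168 ,
        0.00115772]), 'joint_efforts': array([ 5.77993342e-04, -5.70953321e+01, -5.01940084e+01, -2.76385072e-04,
        8.20785906e-03,  1.73907762e-05]), 'position': array([167.21561857, 575.71393681, 230.33155796]), 'tool_rot': array([ 1.40928450e-01,  9.90019428e-01, -8.16553657e-04, -1.92633273e-04]), 'wrist_force': array([-0.4975007 ,  0.19101536,  0.42928318]), 'wrist_torque': array([ 0.00295251, -0.02089842, -0.00747585]), 'gripper_force': 0.0, 'gripper_width': 85.44102426778237}
```

View pics/top0.png

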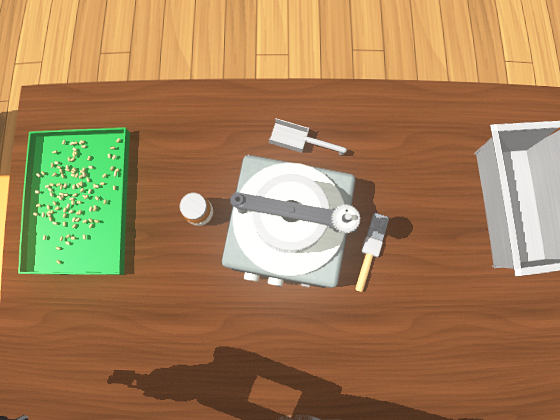

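View pics/side0.png

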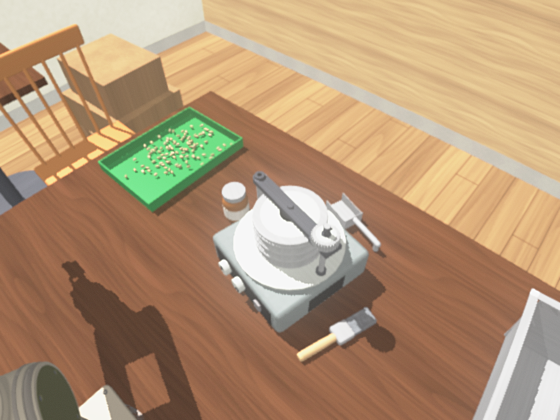

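The top view shows the nut near (345,218), the pivot near (238,200) and the control panel at the lower edge. The jar is at (195,210), the brush at (372,250) and the scoop at (300,138). The side view shows the nut at about (325,236).

```bash
python3 - <<'E'
from h import *
s=snap('top');c=s['color']
for n,u,v,z in[('nut',345,218,248),('piv',238,200,233),('foot',291,210,226),('jar',195,206,95),('brush',376,235,20),('rodtop',349,217,272)]:print(n,np.round(onz(s,u,v,z)))
print(cv2.imwrite('pics/top_c.png',cv2.resize(c[160:290,215:395,::-1],None,fx=4.4,fy=4.4,interpolation=cv2.INTER_CUBIC)))
s=snap('side');c=s['color']
for n,u,v,z in[('nut',325,236,248),('piv',260,177,233)]:print(n,np.round(onz(s,u,v,z)))
cv2.imwrite('pics/side_c.png',cv2.resize(c[160:290,215:395,::-1],None,fx=4.4,fy=4.4,interpolation=cv2.INTER_CUBIC))
E
```

```text
nut [549. -81. 248.]
piv [586. 122. 233.]
foot [568.  20. 226.]
jar [598. 230.  95.]
brush [ 541. -188.   20.]
rodtop [547. -85. 272.]
True
nut [542. -85. 248.]
piv [582. 116. 233.]
```

View pics/top_c.png

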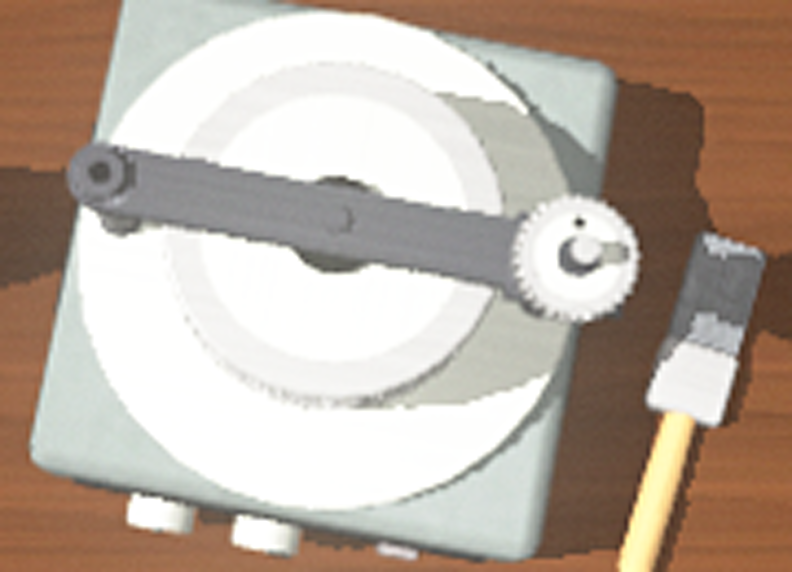

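View pics/side_c.png

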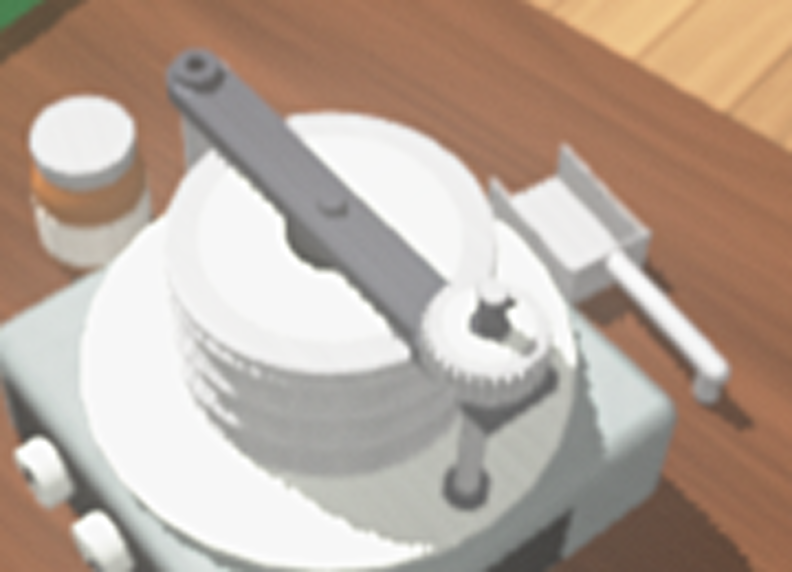

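The nut is at about (546,-83), 208 mm from the pivot where 210 is expected, so the estimate is consistent. I'll orbit a shut fingertip round the nut, turning the tool with it, in strokes that avoid the bar side. First I'll hover over the nut and look with the wrist camera.

```bash
python3 -m handwheel '255 0 0 0.35 -0.029;255 0 0 0.35 -0.029;255 0.14 -0.24 0.3 -0.029;255 0.14 -0.24 0 -0.029;255 0.14 -0.24 0 -0.029;255 0.14 -0.24 0 -0.029;255 0.14 -0.24 0 -0.029;255 0.14 -0.24 0 -0.029;255 0.14 -0.24 0 -0.029;255 0.14 -0.24 0 -0.029;255 0.14 -0.24 0 -0.029;255 0.14 -0.24 0 -0.029' 40
python3 -m handwheel '255 0.14 -0.24 0 -0.029;255 0.14 -0.24 0 -0.029;255 0.14 -0.24 0 -0.029;255 0.14 -0.24 0 -0.029;255 0.14 -0.24 0 -0.029;255 0.14 -0.24 0 -0.029;255 0.14 -0.24 0 -0.029;255 0.14 -0.24 0 -0.029;255 0 -0.08 0 -0.029;255 0 0 0 0'
python3 - <<'E'
from h import *
st=r.state();print(st)
s=snap('wrist','w0.png');print({k:v for k,v in s.items() if k!='color'})
E
```

```text
t: 1.7
position: [377.8, 214.9, 381.2]
tool_rot: [0.945, 0.327, 0.0, -0.0]
wrist_force: [0.4, -0.1, 0.5]
gripper_width: 0.2
gripper_force: 0.0
t: 2.95
position: [545.3, -84.7, 380.7]
tool_rot: [0.885, -0.465, -0.001, 0.0]
wrist_force: [-0.3, 1.3, -0.4]
gripper_width: 0.3
gripper_force: 0.0
{'t': 2.95, 'q': array([-2.46945294e-01, -1.04993514e-02,  1.36545249e+00, -1.64587214e-05,
        1.78769768e+00,  2.29213090e+00]), 'dq': array([ 0.02918547, -0.01797863,  0.00748227,  0.0080018 ,  0.00231195,
       -0.0918287 ]), 'joint_efforts': array([ -1.17817473, -49.18480039, -50.5594039 ,  -0.21690608,
        -0.08108065,   1.80665016]), 'position': array([545.33518481, -84.67809316, 380.73152077]), 'tool_rot': array([ 8.85074647e-01, -4.65448805e-01, -5.12378583e-04,  1.32134148e-04]), 'wrist_force': array([-0.31671842,  1.28758853, -0.41349606]), 'wrist_torque': array([ 0.0164954 ,  0.01603537, -0.0021611 ]), 'gripper_force': 0.0, 'gripper_width': 0.26953332341062275}
{'camera_matrix': array([[351.3654945 ,   0.        , 283.87148449],
       [  0.        , 351.3654945 , 205.98963647],
       [  0.        ,   0.        ,   1.        ]]), 'k1': -0.09339023070841695, 'hand_eye': array([[-3.37133905e-04, -9.56170273e-01, -2.92811023e-01,
         7.53856441e+01],
       [ 9.99999321e-01,  4.29543364e-06, -1.16539616e-03,
        -9.10188003e-01],
       [ 1.11557491e-03, -2.92811217e-01,  9.56169622e-01,
        -1.42939451e+02],
       [ 0.00000000e+00,  0.00000000e+00,  0.00000000e+00,
         1.00000000e+00]])}
```

View pics/w0.png

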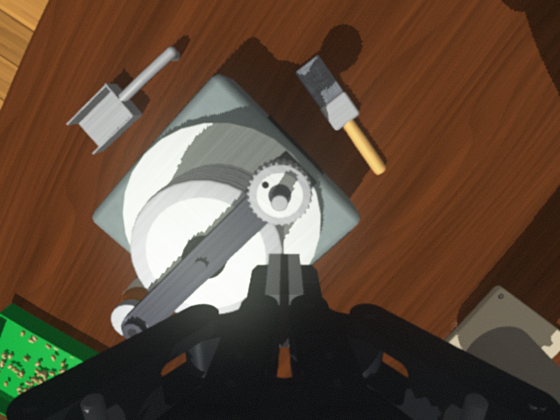

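The wrist view shows the nut disc spanning about x 246–312 and y 160–225, with its dot at (265,185). The shut fingertips end near (285,253).

```bash
cat >> h.py <<'E'
from scipy.spatial.transform import Rotation as Ro
def wrist(f=None):
    st=r.state();s=snap('wrist',f);T=np.eye(4);T[:3,:3]=Ro.from_quat(st['tool_rot']).as_matrix();T[:3,3]=st['position']
    C=np.linalg.inv(T@s['hand_eye']);s['R'],s['t']=C[:3,:3],C[:3,3];return s
def psi():
    m=Ro.from_quat(r.state()['tool_rot']).as_matrix();return np.degrees(np.arctan2(m[1,1],m[0,1]))
E
python3 - <<'E'
from h import *
s=wrist();c=s['color'];print(psi())
print('nut',onz(s,279,192,248),'dot',onz(s,265,185,248),'edge y',[onz(s,u,v,248)[:2].round() for u,v in((246,192),(312,192),(279,160),(279,225))])
print('piv',onz(s,133,327,233)); print('tip proj',proj(s,r.state()['position']))
hs=cv2.cvtColor(c[150:235,236:325],cv2.COLOR_RGB2GRAY)
C=cv2.HoughCircles(cv2.resize(hs,None,fx=4,fy=4),cv2.HOUGH_GRADIENT,1,400,param1=100,param2=20,minRadius=100,maxRadius=150)
print(C[0][0]/4+[236,150,0]); u,v,_=C[0][0]/4+[236,150,0];print(onz(s,u,v,248))
cv2.imwrite('pics/w1.png',cv2.resize(c[150:300,210:360,::-1],None,fx=4,fy=4,interpolation=cv2.INTER_CUBIC))
E
```

```text
-145.19436433054963
nut [551.03817378 -83.17804133 248.        ] dot [563.633989   -81.55568095 248.        ] edge y [array([573., -68.]), array([529., -98.]), array([ 566., -105.]), array([535., -60.])]
piv [590.42876891 118.60276237 233.        ]
tip proj (np.float64(285.61668265247977), np.float64(273.76233850919715))Traceback (most recent call last):
  File "<stdin>", line 7, in <module>
TypeError: 'NoneType' object is not subscriptable
```

```bash
python3 -m handwheel '255 -0.18 0.3 0 0;255 0 0 -0.3 0;255 0 0 -0.3 0;255 0 0 -0.3 0;255 0 0 -0.083 0;255 0 0 0 0'
for i in 1 2; do python3 -m handwheel '255 0.0115 -0.0164 0 0;255 0.0115 -0.0164 0 0;255 0 0 0 0'; done
```

```text
t: 3.8
position: [518.2, -38.3, 234.2]
tool_rot: [0.886, -0.464, -0.0, 0.0]
wrist_force: [0.4, 0.1, 0.5]
gripper_width: 0.3
gripper_force: 0.0
t: 4.18
position: [522.5, -44.1, 234.9]
tool_rot: [0.885, -0.465, 0.001, -0.0]
wrist_force: [0.2, -0.1, 0.7]
gripper_width: 0.1
gripper_force: 0.0
t: 4.55
position: [525.4, -48.9, 233.8]
tool_rot: [0.885, -0.465, -0.0, 0.0]
wrist_force: [-0.5, 0.6, 0.1]
gripper_width: -0.2
gripper_force: 0.0
```

```bash
python3 -m handwheel '255 0.0115 -0.0164 0 0;255 0 0 0 0'
python3 -m handwheel '255 0.0115 -0.0164 0 0;255 0 0 0 0'
```

```text
t: 4.8
position: [526.9, -51.0, 233.7]
tool_rot: [0.885, -0.465, -0.0, -0.0]
wrist_force: [-0.4, 0.5, 0.7]
gripper_width: -0.0
gripper_force: 0.8
t: 5.05
position: [527.3, -51.4, 233.6]
tool_rot: [0.886, -0.465, -0.003, -0.001]
wrist_force: [-9.4, 11.4, 5.7]
gripper_width: 0.1
gripper_force: 7.4
```

```bash
python3 - <<'E'
from h import *
s=wrist();c=s['color']
cv2.imwrite('pics/w2.png',cv2.resize(c[150:330,190:380,::-1],None,fx=3,fy=3,interpolation=cv2.INTER_CUBIC))
E
```

```text
(no output)
```

View pics/w2.png

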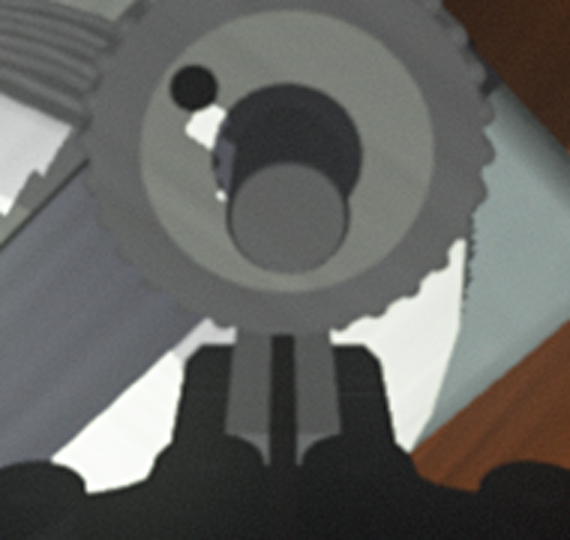

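Contact made: the disc's inner circle is centred at crop (287,151), which is image (285.7,200.3), squarely ahead of the fingers. The dot is at crop (194,88).

```bash
cat >> h.py <<'E'
def rows(N,rho,p0,psi0,n,d=10.44):
    "rows along orbit from commanded p0 (xy), yaw psi0 deg"
    p=np.array(p0,float)
    for i in range(1,n+1):
        a=np.radians(psi0+d*i-90);g=np.array(N)+rho*np.array([np.cos(a),np.sin(a)])
        k=np.round((g-p)/150,3);p=p+k*150;print('255 %g %g 0 %g'%(k[0],k[1],round(d/360,4)),end=';')
    print('\nend',p.round(1),psi0+d*n)
E
python3 - <<'E'
from h import *
s=wrist();P=r.state()['position'][:2];print(P,psi())
for z in(248,249):
    N=onz(s,285.7,200.3,z);print(N,np.linalg.norm(P-N[:2]),np.degrees(np.arctan2(*(P-N[:2])[::-1]))); 
N=onz(s,285.7,200.3,248)[:2]
d=onz(s,190+194/3,150+88/3,248)[:2]-N;print('dot',np.linalg.norm(d),np.degrees(np.arctan2(d[1],d[0])))
rows(N,np.linalg.norm(P-N)-1.7,[528.5,-52.9],psi(),12)
E
```

```text
[527.2582708  -51.35426949] -145.36080492116338
[549.40810366 -82.75420599 248.        ] 38.4261773835042 125.19953002121893
[549.57965679 -82.99354597 249.        ] 38.72064163787377 125.2028192656568
dot 14.190774426625051 -0.5170255978404102
255 -0.034 -0.026 0 0.029;255 -0.028 -0.034 0 0.029;255 -0.022 -0.039 0 0.029;255 -0.015 -0.042 0 0.029;255 -0.006 -0.045 0 0.029;255 0.002 -0.044 0 0.029;255 0.009 -0.044 0 0.029;255 0.018 -0.041 0 0.029;255 0.024 -0.037 0 0.029;255 0.031 -0.032 0 0.029;255 0.036 -0.026 0 0.029;255 0.04 -0.019 0 0.029;
end [ 536.8 -117.2] -20.080804921163377
```

```bash
python3 -m handwheel '255 -0.034 -0.026 0 0.029;255 -0.028 -0.034 0 0.029;255 -0.022 -0.039 0 0.029;255 -0.015 -0.042 0 0.029;255 -0.006 -0.045 0 0.029;255 0.002 -0.044 0 0.029'
cat > dot.py <<'E'
from h import *
import sys
z=float(sys.argv[1]) if len(sys.argv)>1 else 249
N=np.array([549.4,-82.8]);st=r.state();P=st['position'][:2]-N
print('P',P.round(1),'rho',np.hypot(*P).round(1),'phi',np.degrees(np.arctan2(P[1],P[0])).round(1),'psi',round(psi(),1),'F',st['wrist_force'].round(1))
s=wrist('d%d.png'%int(st['t']*100));g=cv2.cvtColor(s['color'],cv2.COLOR_RGB2GRAY)
# polar unwrap at the dot radius: darkest angle over a 4 mm wide ring on the nut top
A=np.radians(np.arange(0,360,3));v=[]
for a in A:
    v.append(np.mean([g[int(round(y)),int(round(x))] for x,y in [proj(s,[N[0]+q*np.cos(a),N[1]+q*np.sin(a),z]) for q in(13.5,14.5,15.5)]]))
i=np.argsort(v)[:6];print('dark deg',sorted(np.degrees(A[i]).round()),np.sort(v)[:6].round(),'median',np.median(v))
E
python3 dot.py
```

```text
t: 5.9
position: [511.0, -88.0, 233.8]
tool_rot: [0.998, 0.066, -0.003, -0.0]
wrist_force: [-12.1, 1.2, 7.8]
gripper_width: -0.1
gripper_force: 6.5
P [-38.4  -5.2] rho 38.8 phi -172.3 psi -82.4 F [-12.1   1.2   7.8]
dark deg [np.float64(57.0), np.float64(60.0), np.float64(63.0), np.float64(66.0), np.float64(69.0), np.float64(72.0)] [55. 55. 56. 56. 57. 59.] median 212.5
```

The nut followed: the dot moved from 0° to about 63° for 62.6° of orbit. I'll continue the stroke.

```bash
python3 -m handwheel '255 0.009 -0.044 0 0.029;255 0.018 -0.041 0 0.029;255 0.024 -0.037 0 0.029;255 0.031 -0.032 0 0.029;255 0.036 -0.026 0 0.029;255 0.04 -0.019 0 0.029'
python3 dot.py; python3 -c "
from h import *
rows([549.4,-82.8],36.7,[536.8,-117.2],-20.08,12)"
```

```text
t: 6.7
position: [536.7, -118.8, 233.8]
tool_rot: [0.818, 0.575, -0.001, 0.0]
wrist_force: [-1.1, -1.5, 0.4]
gripper_width: -0.2
gripper_force: 0.7
P [-12.7 -36. ] rho 38.2 phi -109.5 psi -19.9 F [-1.1 -1.5  0.4]
dark deg [np.float64(111.0), np.float64(114.0), np.float64(117.0), np.float64(120.0), np.float64(123.0), np.float64(126.0)] [63. 67. 68. 68. 69. 69.] median 233.0
255 0.043 -0.012 0 0.029;255 0.044 -0.003 0 0.029;255 0.045 0.004 0 0.029;255 0.042 0.013 0 0.029;255 0.04 0.02 0 0.029;255 0.035 0.027 0 0.029;255 0.03 0.033 0 0.029;255 0.024 0.038 0 0.029;255 0.016 0.041 0 0.029;255 0.008 0.044 0 0.029;255 0.001 0.045 0 0.029;255 -0.008 0.043 0 0.029;
end [584.8 -73.2] 105.2
```

```bash
python3 -c "
from h import *
rows([549.2,-81.6],36.4,[536.8,-117.2],-20.08,12)"
```

```text
255 0.042 -0.002 0 0.029;255 0.044 -0.003 0 0.029;255 0.044 0.004 0 0.029;255 0.042 0.013 0 0.029;255 0.04 0.02 0 0.029;255 0.035 0.027 0 0.029;255 0.029 0.032 0 0.029;255 0.024 0.038 0 0.029;255 0.016 0.041 0 0.029;255 0.008 0.043 0 0.029;255 0 0.044 0 0.029;255 -0.007 0.044 0 0.029;
end [584.4 -72.1] 105.2
```

```bash
python3 -m handwheel '255 0.042 -0.002 0 0.029;255 0.044 -0.003 0 0.029;255 0.044 0.004 0 0.029;255 0.042 0.013 0 0.029;255 0.04 0.02 0 0.029;255 0.035 0.027 0 0.029'
python3 dot.py 250;python3 -m handwheel '255 0.029 0.032 0 0.029;255 0.024 0.038 0 0.029;255 0.016 0.041 0 0.029;255 0.008 0.043 0 0.029;255 0 0.044 0 0.029;255 -0.007 0.044 0 0.029'
python3 dot.py 250
```

```text
t: 7.5
position: [574.4, -110.0, 234.0]
tool_rot: [0.402, 0.916, -0.001, 0.001]
wrist_force: [1.1, -1.7, 0.6]
gripper_width: 0.1
gripper_force: 0.9
P [ 25.  -27.2] rho 37.0 phi -47.4 psi 42.6 F [ 1.1 -1.7  0.6]
dark deg [np.float64(159.0), np.float64(162.0), np.float64(165.0), np.float64(168.0), np.float64(171.0), np.float64(174.0)] [61. 62. 66. 67. 67. 68.] median 233.0
t: 8.3
position: [585.0, -72.7, 234.0]
tool_rot: [-0.132, 0.991, -0.0, 0.001]
wrist_force: [2.0, -0.1, -0.2]
gripper_width: 0.1
gripper_force: 0.7
P [35.6 10.1] rho 37.0 phi 15.8 psi 105.1 F [ 2.  -0.1 -0.2]
dark deg [np.float64(162.0), np.float64(165.0), np.float64(168.0), np.float64(171.0), np.float64(174.0), np.float64(177.0)] [55. 55. 55. 55. 55. 56.] median 209.83333333333331
```

Slip on the far side, so the centre fits better at (548.5,-82.7) with a contact radius of 37.9. The nut has turned 168° so far. I'll go back for the second stroke and press harder.

```bash
python3 -m handwheel '255 0.06 0.02 0 0;255 0 0 0.2 0;255 0 0 0.2 0;255 -0.039 0.0125 0 -0.029;255 -0.039 0.0125 0 -0.029;255 -0.039 0.0125 0 -0.029;255 -0.039 0.0125 0 -0.029;255 -0.039 0.0125 0 -0.029;255 -0.039 0.0125 0 -0.029;255 -0.039 0.0125 0 -0.029;255 -0.039 0.0125 0 -0.029;255 -0.039 0.0125 0 -0.029'
python3 -m handwheel '255 -0.039 0.0125 0 -0.029;255 -0.039 0.0125 0 -0.029;255 -0.039 0.0125 0 -0.029;255 0 0 0 -0.029;255 0 0 0 -0.029;255 0 0 0 -0.029;255 0 0 0 -0.029;255 0 0 0 -0.029;255 0 0 0 -0.029;255 0 0 0 -0.029;255 0 0 0 -0.029;255 0 0 0 -0.029'
python3 -m handwheel '255 0 0 0 -0.029;255 0 0 0 -0.029;255 0 0 0 -0.029;255 0 0 -0.2 0;255 0 0 -0.2 0;255 0 0 0 0'
python3 dot.py 249.5
python3 -c "
from h import *
rows([548.5,-82.7],35.6,[523.2,-46.6],-145.4,24)"
```

```text
t: 9.85
position: [541.1, -52.9, 293.8]
tool_rot: [0.64, 0.768, 0.0, -0.0]
wrist_force: [-0.0, 0.2, 0.5]
gripper_width: 0.1
gripper_force: 0.0
t: 11.35
position: [523.7, -47.3, 293.8]
tool_rot: [0.977, -0.215, -0.0, -0.0]
wrist_force: [0.3, 0.5, -0.5]
gripper_width: -0.1
gripper_force: 0.0
t: 12.1
position: [521.9, -47.0, 231.1]
tool_rot: [0.884, -0.467, -0.003, 0.001]
wrist_force: [0.4, 0.2, -0.0]
gripper_width: -0.1
gripper_force: 0.0
P [-27.5  35.8] rho 45.1 phi 127.5 psi -145.7 F [ 0.4  0.2 -0. ]
dark deg [np.float64(162.0), np.float64(165.0), np.float64(168.0), np.float64(171.0), np.float64(174.0), np.float64(177.0)] [38. 39. 40. 40. 41. 41.] median 127.66666666666667
255 0.001 -0.073 0 0.029;255 -0.028 -0.033 0 0.029;255 -0.021 -0.038 0 0.029;255 -0.014 -0.041 0 0.029;255 -0.006 -0.042 0 0.029;255 0.001 -0.044 0 0.029;255 0.01 -0.042 0 0.029;255 0.016 -0.04 0 0.029;255 0.024 -0.036 0 0.029;255 0.03 -0.031 0 0.029;255 0.035 -0.025 0 0.029;255 0.039 -0.019 0 0.029;255 0.042 -0.011 0 0.029;255 0.043 -0.003 0 0.029;255 0.043 0.005 0 0.029;255 0.041 0.012 0 0.029;255 0.039 0.019 0 0.029;255 0.034 0.026 0 0.029;255 0.029 0.032 0 0.029;255 0.023 0.037 0 0.029;255 0.016 0.04 0 0.029;255 0.008 0.043 0 0.029;255 0 0.043 0 0.029;255 -0.007 0.042 0 0.029;
end [582.9 -73.5] 105.16
```

```bash
python3 -m handwheel '255 0.001 -0.073 0 0.029;255 -0.028 -0.033 0 0.029;255 -0.021 -0.038 0 0.029;255 -0.014 -0.041 0 0.029;255 -0.006 -0.042 0 0.029;255 0.001 -0.044 0 0.029;255 0.01 -0.042 0 0.029;255 0.016 -0.04 0 0.029;255 0.024 -0.036 0 0.029;255 0.03 -0.031 0 0.029;255 0.035 -0.025 0 0.029;255 0.039 -0.019 0 0.029'
python3 dot.py 250
```

```text
t: 13.65
position: [536.6, -118.5, 236.0]
tool_rot: [0.819, 0.573, -0.0, 0.001]
wrist_force: [-3.7, -3.0, 1.3]
gripper_width: 0.1
gripper_force: 2.3
P [-12.8 -35.7] rho 37.9 phi -109.7 psi -20.0 F [-3.7 -3.   1.3]
dark deg [np.float64(288.0), np.float64(291.0), np.float64(294.0), np.float64(297.0), np.float64(300.0), np.float64(303.0)] [54. 55. 57. 58. 60. 60.] median 233.0
```

```bash
python3 -m handwheel '255 0.042 -0.006 -0.005 0.029;255 0.043 -0.003 -0.005 0.029;255 0.041 0.005 0 0.029;255 0.04 0.012 0 0.029;255 0.037 0.021 0 0.029;255 0.033 0.027 0 0.029'
python3 dot.py 251
python3 -m handwheel '255 0.028 0.032 0 0.029;255 0.022 0.037 0 0.029;255 0.015 0.04 0 0.029;255 0.007 0.042 0 0.029;255 -0.001 0.042 0 0.029;255 -0.008 0.041 0 0.029'
python3 dot.py 251
```

```text
t: 14.45
position: [573.8, -110.3, 235.6]
tool_rot: [0.402, 0.916, -0.001, 0.003]
wrist_force: [2.5, -6.1, 0.2]
gripper_width: -0.0
gripper_force: 2.6
P [ 24.4 -27.5] rho 36.8 phi -48.5 psi 42.6 F [ 2.5 -6.1  0.2]
dark deg [np.float64(0.0), np.float64(345.0), np.float64(348.0), np.float64(351.0), np.float64(354.0), np.float64(357.0)] [58. 60. 63. 64. 64. 66.] median 233.66666666666666
t: 15.25
position: [584.8, -73.7, 236.2]
tool_rot: [-0.133, 0.991, -0.001, 0.004]
wrist_force: [8.5, 1.4, 0.8]
gripper_width: 0.0
gripper_force: 4.5
P [35.4  9.1] rho 36.5 phi 14.5 psi 105.3 F [8.5 1.4 0.8]
dark deg [np.float64(45.0), np.float64(48.0), np.float64(51.0), np.float64(54.0), np.float64(57.0), np.float64(60.0)] [53. 53. 53. 54. 64. 68.] median 210.5
```

Total turned so far is about 412°. Going back for the third stroke.

```bash
python3 -m handwheel '255 0.06 0.02 0 0;255 0 0 0.2 0;255 0 0 0.2 0;255 -0.037 0.013 0 -0.029;255 -0.037 0.013 0 -0.029;255 -0.037 0.013 0 -0.029;255 -0.037 0.013 0 -0.029;255 -0.037 0.013 0 -0.029;255 -0.037 0.013 0 -0.029;255 -0.037 0.013 0 -0.029;255 -0.037 0.013 0 -0.029;255 -0.037 0.013 0 -0.029'
python3 -m handwheel '255 -0.037 0.013 0 -0.029;255 -0.037 0.013 0 -0.029;255 -0.037 0.013 0 -0.029;255 0 0 0 -0.029;255 0 0 0 -0.029;255 0 0 0 -0.029;255 0 0 0 -0.029;255 0 0 0 -0.029;255 0 0 0 -0.029;255 0 0 0 -0.029;255 0 0 0 -0.029;255 0 0 0 -0.029'
python3 -m handwheel '255 0 0 0 -0.029;255 0 0 0 -0.029;255 0 0 0 -0.029;255 0 0 -0.19 0;255 0 0 -0.19 0;255 0 0 0 0'
python3 dot.py 251
python3 -c "
from h import *
rows([548.5,-82.7],35.2,[523.5,-46.3],-145.4,24)"
```

```text
t: 16.8
position: [540.7, -52.8, 293.5]
tool_rot: [0.639, 0.77, 0.0, 0.0]
wrist_force: [-0.4, -0.5, -0.0]
gripper_width: -0.3
gripper_force: 0.0
t: 18.3
position: [524.2, -47.1, 293.5]
tool_rot: [0.977, -0.214, 0.0, 0.0]
wrist_force: [0.1, 0.2, 0.2]
gripper_width: 0.4
gripper_force: 0.0
t: 19.05
position: [522.6, -46.8, 233.8]
tool_rot: [0.885, -0.466, -0.002, 0.001]
wrist_force: [0.5, -0.6, 0.7]
gripper_width: -0.1
gripper_force: 0.0
P [-26.8  36. ] rho 44.9 phi 126.6 psi -145.6 F [ 0.5 -0.6  0.7]
dark deg [np.float64(48.0), np.float64(51.0), np.float64(54.0), np.float64(57.0), np.float64(60.0), np.float64(63.0)] [41. 42. 44. 46. 47. 51.] median 126.5
255 0.001 -0.077 0 0.029;255 -0.028 -0.033 0 0.029;255 -0.021 -0.037 0 0.029;255 -0.013 -0.04 0 0.029;255 -0.007 -0.043 0 0.029;255 0.002 -0.042 0 0.029;255 0.009 -0.042 0 0.029;255 0.017 -0.039 0 0.029;255 0.023 -0.036 0 0.029;255 0.03 -0.031 0 0.029;255 0.034 -0.025 0 0.029;255 0.039 -0.018 0 0.029;255 0.041 -0.011 0 0.029;255 0.043 -0.003 0 0.029;255 0.042 0.004 0 0.029;255 0.041 0.012 0 0.029;255 0.038 0.019 0 0.029;255 0.034 0.026 0 0.029;255 0.029 0.032 0 0.029;255 0.022 0.036 0 0.029;255 0.016 0.04 0 0.029;255 0.008 0.042 0 0.029;255 0.001 0.043 0 0.029;255 -0.008 0.042 0 0.029;
end [582.4 -73.5] 105.16
```

```bash
python3 -m handwheel '255 0.001 -0.077 0 0.029;255 -0.028 -0.033 0 0.029;255 -0.021 -0.037 0 0.029;255 -0.013 -0.04 0 0.029;255 -0.007 -0.043 0 0.029;255 0.002 -0.042 0 0.029;255 0.009 -0.042 0 0.029;255 0.017 -0.039 0 0.029;255 0.023 -0.036 0 0.029;255 0.03 -0.031 0 0.029;255 0.034 -0.025 0 0.029;255 0.039 -0.018 0 0.029'
python3 dot.py 252
python3 -m handwheel '255 0.041 -0.009 0 0.029;255 0.043 -0.003 0 0.029;255 0.041 0.005 0 0.029;255 0.04 0.012 0 0.029;255 0.037 0.02 0 0.029;255 0.034 0.027 0 0.029;255 0.028 0.032 0 0.029;255 0.022 0.037 0 0.029;255 0.015 0.04 0 0.029;255 0.007 0.042 0 0.029;255 0 0.042 0 0.029;255 -0.008 0.042 0 0.029'
python3 dot.py 252
```

```text
t: 20.6
position: [536.8, -118.4, 238.0]
tool_rot: [0.819, 0.574, -0.001, 0.002]
wrist_force: [-4.2, -4.5, 1.8]
gripper_width: 0.1
gripper_force: 3.2
P [-12.6 -35.6] rho 37.8 phi -109.5 psi -20.0 F [-4.2 -4.5  1.8]
dark deg [np.float64(171.0), np.float64(174.0), np.float64(177.0), np.float64(180.0), np.float64(183.0), np.float64(186.0)] [60. 64. 65. 66. 66. 66.] median 232.66666666666666
t: 22.15
position: [584.8, -73.7, 239.1]
tool_rot: [-0.134, 0.991, -0.001, 0.004]
wrist_force: [8.4, 0.1, -1.1]
gripper_width: 0.1
gripper_force: 4.1
P [35.4  9.1] rho 36.6 phi 14.3 psi 105.4 F [ 8.4  0.1 -1.1]
dark deg [np.float64(294.0), np.float64(297.0), np.float64(300.0), np.float64(303.0), np.float64(306.0), np.float64(309.0)] [42. 43. 44. 44. 46. 47.] median 212.33333333333334
```

Cumulative turn is about 662°. One more short stroke of about 100° to go.

```bash
python3 -m handwheel '255 0.06 0.02 0 0;255 0 0 0.2 0;255 0 0 0.18 0;255 -0.032 -0.031 0 -0.029;255 -0.032 -0.031 0 -0.029;255 -0.032 -0.031 0 -0.029;255 -0.032 -0.031 0 -0.029;255 -0.032 -0.031 0 -0.029;255 -0.032 -0.031 0 -0.029;255 -0.032 -0.031 0 -0.029;255 -0.032 -0.031 0 -0.029;255 -0.032 -0.031 0 -0.029'
python3 -m handwheel '255 -0.032 -0.031 0 -0.029;255 -0.032 -0.031 0 -0.029;255 -0.032 -0.031 0 -0.029;255 0 0 -0.19 0;255 0 0 -0.18 0;255 0 0 0 0'
python3 dot.py 252.5
python3 -c "
from h import *
rows([548.5,-82.7],35,[532.8,-125.5],-20.1,12)"
```

```text
t: 23.7
position: [547.8, -112.5, 293.7]
tool_rot: [0.638, 0.77, 0.0, 0.0]
wrist_force: [-0.2, -0.3, -0.5]
gripper_width: 0.0
gripper_force: 0.0
t: 24.45
position: [532.1, -125.9, 235.4]
tool_rot: [0.821, 0.572, -0.001, -0.002]
wrist_force: [-0.2, -0.8, 0.2]
gripper_width: -0.2
gripper_force: 0.0
P [-17.3 -43.1] rho 46.4 phi -111.9 psi -20.3 F [-0.2 -0.8  0.2]
dark deg [np.float64(291.0), np.float64(294.0), np.float64(297.0), np.float64(300.0), np.float64(303.0), np.float64(306.0)] [58. 59. 61. 62. 63. 64.] median 236.0
255 0.066 0.055 0 0.029;255 0.042 -0.003 0 0.029;255 0.042 0.004 0 0.029;255 0.041 0.012 0 0.029;255 0.038 0.02 0 0.029;255 0.033 0.025 0 0.029;255 0.029 0.032 0 0.029;255 0.022 0.036 0 0.029;255 0.016 0.039 0 0.029;255 0.008 0.042 0 0.029;255 0 0.043 0 0.029;255 -0.007 0.041 0 0.029;
end [582.3 -73.6] 105.18
```

```bash
python3 -m handwheel '255 0.066 0.055 0 0.029;255 0.042 -0.003 0 0.029;255 0.042 0.004 0 0.029;255 0.041 0.012 0 0.029;255 0.038 0.02 0 0.029;255 0.033 0.025 0 0.029;255 0.029 0.032 0 0.029;255 0.022 0.036 0 0.029;255 0.016 0.039 0 0.029;255 0.008 0.042 0 0.029;255 0 0.043 0 0.029;255 0 0 0 0'
python3 dot.py 253
```

```text
t: 26.0
position: [585.9, -80.6, 240.1]
tool_rot: [-0.042, 0.999, -0.001, 0.003]
wrist_force: [6.2, -1.0, -1.5]
gripper_width: 0.5
gripper_force: 2.8
P [36.5  2.2] rho 36.6 phi 3.5 psi 94.8 F [ 6.2 -1.  -1.5]
dark deg [np.float64(33.0), np.float64(36.0), np.float64(39.0), np.float64(42.0), np.float64(45.0), np.float64(48.0)] [54. 54. 54. 55. 56. 74.] median 210.33333333333334
```

Total turn is about 760° (13.3 rad). Now I'll lift off and come down on the panel side of the bar, 140 mm from the pivot.

```bash
python3 -m handwheel '255 0.07 0 0 0;255 0 0 0.2 0;255 0 0 0.18 0;255 -0.24 0.245 0 0;255 -0.24 0.245 0 0;255 0 0 -0.2 0;255 0 0 -0.2 0;255 0 0 -0.07 0;255 0 0 0 0'
python3 - <<'E'
from h import *
s=wrist('b0.png');P=r.state()['position'];print(P,psi())
snap('top','b1.png')
piv=np.array([587,123.7])
p=P[:2].copy()
for th in np.arange(0,1.36,.0675):
    a=np.radians(-100.6)+th;b=np.array([np.cos(a),np.sin(a)]);n=np.array([-b[1],b[0]])
    k=np.round((piv+140*b-26*n-p)/150,3);p=p+k*150;print('255 %g %g 0 0.005'%tuple(k),end=';')
print(p)
E
```

```text
t: 27.18
position: [522.2, -7.0, 223.6]
tool_rot: [-0.041, 0.999, 0.0, -0.0]
wrist_force: [0.4, 0.0, -0.1]
gripper_width: -0.1
gripper_force: 0.0
[522.66208852  -7.10434792 224.515992  ] 94.652381022859
255 0.087 -0.013 0 0.005;255 0.06 -0.022 0 0.005;255 0.062 -0.016 0 0.005;255 0.063 -0.013 0 0.005;255 0.063 -0.009 0 0.005;255 0.064 -0.004 0 0.005;255 0.064 0 0 0.005;255 0.064 0.005 0 0.005;255 0.064 0.009 0 0.005;255 0.063 0.013 0 0.005;255 0.061 0.017 0 0.005;255 0.061 0.021 0 0.005;255 0.058 0.026 0 0.005;255 0.057 0.029 0 0.005;255 0.055 0.033 0 0.005;255 0.053 0.037 0 0.005;255 0.05 0.04 0 0.005;255 0.047 0.043 0 0.005;255 0.044 0.047 0 0.005;255 0.041 0.049 0 0.005;255 0.037 0.052 0 0.005;[705.36208852  44.49565208]
```

```bash
python3 - <<'E'
import cv2,numpy as np
a=cv2.imread('pics/b0.png')[40:340,80:480];b=cv2.resize(cv2.imread('pics/b1.png')[150:300,200:400],None,fx=2,fy=2)
cv2.imwrite('pics/b2.png',np.hstack([a,b]))
E
```

```text
(no output)
```

View pics/b2.png

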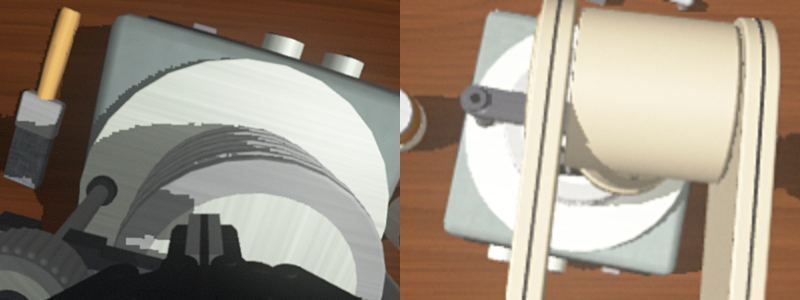

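The wrist view shows the fingers (crop ~(203,240)) over the lid on the panel side, with the bar behind them and the nut at lower left. The top view is mostly hidden by the arm. I'll lower 7 mm and start pushing.

```bash
python3 -m handwheel '255 0 0 -0.048 0;255 0 0 0 0;255 0.087 -0.013 0 0.005;255 0.06 -0.022 0 0.005;255 0.062 -0.016 0 0.005'
```

```text
t: 27.9
position: [554.2, -14.8, 216.1]
tool_rot: [-0.089, 0.996, 0.0, -0.0]
wrist_force: [-1.7, 1.5, 1.5]
gripper_width: 0.1
gripper_force: 0.5
```

The bar is moving with about 2 N. Continuing the swing.

```bash
python3 -m handwheel '255 0.063 -0.013 0.005 0.005;255 0.063 -0.009 0 0.005;255 0.064 -0.004 0 0.005;255 0.064 0 0 0.005;255 0.064 0.005 0 0.005;255 0.064 0.009 0 0.005;255 0.063 0.013 0 0.005;255 0.061 0.017 0 0.005'
python3 -m handwheel '255 0.061 0.021 0 0.005;255 0.058 0.026 0 0.005;255 0.057 0.029 0 0.005;255 0.055 0.033 0 0.005;255 0.053 0.037 0 0.005;255 0.05 0.04 0 0.005;255 0.047 0.043 0 0.005;255 0.044 0.047 0 0.005;255 0.041 0.049 0 0.005;255 0.037 0.052 0 0.005;255 0 0 0 0'
```

```text
t: 28.9
position: [629.9, -11.7, 216.9]
tool_rot: [-0.213, 0.977, -0.0, 0.0]
wrist_force: [-1.4, -0.7, 0.8]
gripper_width: 0.1
gripper_force: 0.6
t: 30.28
position: [705.1, 45.6, 216.8]
tool_rot: [-0.363, 0.932, 0.0, 0.0]
wrist_force: [-0.4, 0.0, -0.1]
gripper_width: -0.1
gripper_force: 0.0
```

```bash
python3 -m handwheel '255 -0.04 -0.1 0 0;255 0 0 0.35 0;255 0 0 0.35 0;255 0 0 0.35 0;255 -0.2 -0.35 0 0;255 -0.2 -0.35 0 0;255 -0.2 -0.35 0 0;255 -0.2 -0.35 0 0;255 -0.2 -0.35 0 0;255 -0.1 -0.35 0 0;255 0 0 0 0;255 0 0 0 0'
python3 - <<'E'
from h import *
s=snap('top');print(onz(s,345.6,218.9,253))
cv2.imwrite('pics/f.png',cv2.resize(s['color'][100:300,170:420,::-1],None,fx=3,fy=3,interpolation=cv2.INTER_CUBIC))
E
```

```text
t: 31.78
position: [559.0, -226.4, 372.5]
tool_rot: [-0.311, 0.95, -0.015, -0.013]
wrist_force: [0.5, 0.1, -0.3]
gripper_width: -0.1
gripper_force: 0.0
[546.59920768 -81.63398198 253.        ]
```

View pics/f.png

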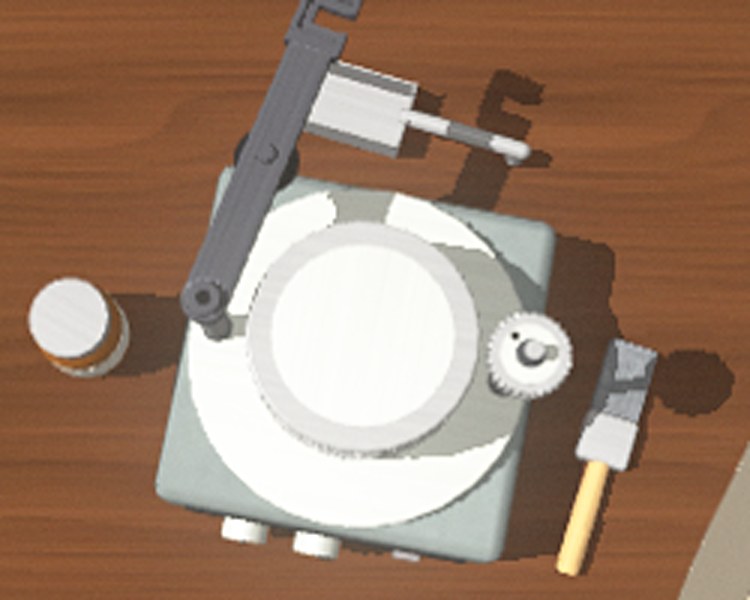

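The picture shows the bar from pivot (205,298) to its tip (325,10), clear of the lid. The nut is on its rod with the dot at about 45°, and the jar, scoop and brush are where they were.

```bash
python3 -c "
from bench import r
print(r.hand_in())"
```

```text
the job is handed in; nothing more can be done
None
```

I rolled the nut counter-clockwise about 760° (2.1 turns), swung the bar about 1.35 rad clear of the lid, left the nut on its rod with nothing else moved, and handed the job in at about 32 s; no verdict came back.

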